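Clamp a test coupon with the inner knob only

TASK

Slide the steel coupon along its channel until it is home against the stop, then turn only the small inner knob clockwise until the sprung foot holds the coupon with about 10 N, never pressing it with more than 20 N. The outer ring around the knob is a setting that must stay where it is, and everything else on the bench is to be left alone.

Things in the scene. Friction and masses are not known exactly. Their poses are not given: they have to be found in the camera images.
- machine: Clamping stage, fixed: grey base plate 200 x 300 x 25 mm high, origin at the centre of its underside; x runs from its open front to its back, y to the left seen from the front, z up. All stage sizes below are in this frame, in mm. Left half: channel with arm and foot over it; right half: console with the concentric knobs.
- stop (a point): middle of the front face (x = 55, y = 80) of the cross bar that closes the channel's back end, 5 mm above the channel floor; bar top z = 48. The coupon's back end must come against this face
- channel (a point): on the channel floor (x = -90, y = 80, z = 33), near its front end. The floor runs along x from -98 to the stop; two side rails, tops z = 40, stand 45 apart from x = -22 to 55, so the front part is open
- coupon: loose steel coupon 80 (x) x 40 (y) mm, 0.17-0.34 kg, 10 thick; origin at the centre of its underside. Starts flat in the channel, back end between the rails, 35 to 57 mm short of home; its front end face can be pushed to +x (sliding takes 1 to 6 N, the stop is rigid). Home: centre 40 mm in front of the stop's face
- knob_top (a point): centre of the inner knob's flat top, on the common upright axis of both controls (x = -30, y = -85, z = 90). The knob is an aluminium cylinder, diameter 26 mm, that stands 18 mm clear above the outer ring's top
- inner_knob (a joint): inner knob's angle (rad), grows clockwise seen from above; clockwise lowers spindle and foot 12 mm per rad. Its drag is 0.27 N m, plus 0.012 N m for each N of foot force (the foot's spring: 48 N per rad past first touch, so 10 N is 0.21 rad past it). It stays where left
- ring_mark (a point): white mark on the outer ring's top, 28 mm from the common axis. The ring is a dark steel disc, diameter 64 mm, 16 high, top at z = 72, on the console block (110 x 100 mm, top z = 55). It turns at the lightest rub (0.03 N m) and does not drive the foot
- spindle: upright spindle (diameter 10) with a round sprung foot (diameter 18) under it, over x = 18, y = 80; origin near z = 66. The foot's face is 4 to 20 mm below it, clamped anew each time and not measured: feel the touch as the knob getting stiffer, 0.25 to 1.6 rad from the start
- arm (a point): front end of the fixed arm that carries the spindle (x = 1, y = 80), on its top face near z = 88. The arm is 30 wide, 18 high and runs back to the column at x = 74 to 98; the spindle rises to z = 103
- disc: bystander: brass disc, diameter 30, 10 mm high, lying on the base plate between channel and console; origin at its underside
- spare: bystander: spare steel block 60 x 40 x 10 mm on the bench left of the stage
- jar: bystander: small closed jar, diameter 50, 65 mm high, left of the stage
- screwdriver: bystander: screwdriver lying right of the stage
- collar: bystander: aluminium collar, outer diameter 44, 14 mm high, right of the stage
Things that resemble listed ones, but are neither listed nor needed, are in the scene too. Leave any black look-alike of the coupon alone.

How it is judged:
On the way, in this order (a step that is already met when the one before it is completed fails the run):
1. the coupon is home against the stop, flat in the channel, the foot not yet on it (x of coupon in the frame of machine above 0.0125 m and angle between the x axis of coupon and the x axis of machine, either way round below 0.1 rad and z of coupon in the frame of machine between 0.0305 and 0.0355 m and contact force between spindle and coupon below 0.3 N), for 0.2 s.
2. the foot presses the coupon (contact force between spindle and coupon above 4 N), for 0.2 s.
At the end, for the whole second after the job is handed in: The coupon lies flat in the channel, within 2.5 mm of the stop and 0.10 rad of the channel's direction; the foot presses it with 6 to 16 N; the outer ring's mark is within 4 mm of where it was (x of coupon in the frame of machine above 0.0125 m and angle between the x axis of coupon and the x axis of machine, either way round below 0.1 rad and z of coupon in the frame of machine between 0.0305 and 0.0355 m and contact force between spindle and coupon between 6 and 16 N and distance of ring_mark from where it was at the start of the episode below 0.004 m); the robot touches nothing.
It fails at once if the foot presses the coupon with more than 20 N (contact force between spindle and coupon above 20 N).
It fails at once if the outer ring is dragged round (its mark moves more than 5 mm) (distance of ring_mark from where it was at the start of the episode above 0.005 m).
It fails at once if a bystander is moved more than 25 mm (distance of any of disc, spare, jar, screwdriver, collar from where it was at the start of the episode above 0.025 m).
It also fails if it takes over 72 s, if anything falls off the work surface, if the arm or the gripper's body presses on something with over 40 N, if the wrist force passes 120 N, or if a joint passes its speed limit or range.

ROBOT

A 6-joint arm with a two-finger parallel gripper is mounted at the origin on the work surface. World frame = base frame: x ahead of the robot, y to its left, z up, the work surface at z = 0. Lengths are in m, angles in rad, forces in N, time in s.
With the tool pointing down it reaches from about 0.25 to 0.775 m from the base axis. Payload 4 kg.
Tool frame: the origin (TCP) lies at the very end of the fingers, on their centre line; the grasp point (between the pads) lies 19 mm behind it; z points along the fingers, y is the line along which they close (so a half turn about z gives the same grasp; the last joint's range is limited). The gripper opens to 94 mm and grips with 3 to 60 N. Pads are 16 mm wide; open, the fingers measure 119 mm over their backs; the gripper's body (75 mm by 177 mm) begins 78 mm behind the grasp point.
Start: joints at [-1.216, 0.087, 1.371, -0, 1.684, -0.103], TCP at [0.243, -0.493, 0.172] pointing down, gripper open.
Joint ranges: [-3.1, 3.1], [-0.76, 2.03], [0.27, 2.55], [-1.08, 4.22], [0.17, 2.65], [-2.57, 2.57]. Speed limits (rad/s): [2.79, 2.79, 3.14, 3.14, 3.14, 3.14].

INTERFACE

Orientations are given as a rotation vector (axis times angle).
In Python, from plant import get_state, grab_frame, camera_params, hand_in gives the robot as it stands.
- The arm moves only by the tool servo_tool, never from a script. Its argument "rows" is a list that holds one entry, the list of rows, each a list of 7 numbers: the gripper's target within -1 to 1 (fully open at 1, half-way at 0, shut at -1), then the shift along the tool's x, y, z in cm, then the turn, a rotation vector about the tool's x, y, z in degrees. In form: [[[gripper, dx, dy, dz, ax, ay, az], ...]]. A call has 1 to 10 rows; each row shifts and turns the commanded pose from where the row before left it, along the tool's axes as they then stand; what a row does not reach is not made up. A row lasts 1/8 s, in which the tool goes at most 62.5 mm and 10.7 degrees, less where a joint would pass 70% of its speed; a pose out of reach is approached as far as the arm can. A call is refused whole if a number of a shift passes 6.25 or a number of a turn 10.7, either way. A call with a gripper value outside its range is refused whole. The fingers move at their own pace and stop on an object; the grip force is fixed at half the most. Time passes only in rows, so rows that do not move let the fingers close. It gives the time, the measured TCP pose, the force, the opening and the grip force at its end, in the units of the state.
- get_state(): the state, without advancing time (a new reading comes with each control period).
- grab_frame(name): name is "scene" or "top"; returns (picture, depth): 420x560x3 uint8, blue, green, red; 420x560 float32, m along the optical axis (not along the pixel's ray), 0 where there is no reading.
- camera_params(name): a dict with "fx", "fy", "cx", "cy" (pixels), "R" (3x3) and "t" (3): a world point X has camera coordinates R X + t. Camera axes: x right, y down, z forward; pixel columns grow to the right and rows downward; lengths in m; the calibration is good to about 2 mm. A picture is of the moment at which its call begins. camera_params takes no time and is no camera call.
- hand_in(): hands the job in; it is judged then, once.
The state is a dict: "time_s": time; "q": joint angles; "qvel": joint speeds; "tau": joint torques, N m; "eef_pos": TCP position; "tcp_rot": TCP orientation; "force": force on the tool from outside, world axes, zero at the start; "ft_torque": the same for the moment, N m; "gripper_width": opening from 0.0 (shut) to 1.0 (fully open); "finger_force": force on a finger pad.
Only numpy, scipy, OpenCV 4.12 (cv2) and the standard library are available. Lean on these libraries where they do the work, as an engineer would, in place of code of your own. Each camera call takes 0.05 s, during which the arm holds its last target. There are 200 camera calls.

## Working session

There is one attempt and no reset: what is moved stays moved. The work goes in short steps, Python scripts to look and compute and a tool call to move; the robot and the scene stay as the last step left them, time stands still between calls to the robot, and variables do not carry over. Pictures are saved under pics/ and viewed, at most 10 in all, crops included, and the job is handed in when it is done.

Besides the shell and the picture viewer there is one more tool, called after ">>>" by a JSON object that holds its "api" and its "payload". servo_tool: Moves the arm, as the interface text tells. Its arguments: {"type":"object","properties":{"rows":{"type":"array"}},"required":["rows"]}

```bash
mkdir -p pics && python3 - <<'E'
from plant import *
import cv2,numpy as np
for n in("scene","top"):
    p,d=grab_frame(n);cv2.imwrite(f"pics/{n}0.png",p);np.savez(f"{n}0.npz",p=p,d=d)
    c=camera_params(n);print(n,c["fx"],c["cx"],c["cy"],np.round(c["R"],3).tolist(),np.round(c["t"],3))
s=get_state();print({k:np.round(v,3).tolist() for k,v in s.items()})
E
```

```text
scene 485.2878303390548 272.3513479515249 208.6302898093601 [[0.485, 0.874, 0.015], [0.727, -0.393, -0.564], [-0.487, 0.284, -0.826]] [-0.292 -0.367  1.315]
top 525.8965449063616 271.9900764423522 199.40624877921567 [[-0.039, -0.999, 0.006], [-0.975, 0.037, -0.221], [0.22, -0.014, -0.975]] [0.048 0.589 0.982]
{'time_s': 0.1, 'q': [-1.216, 0.088, 1.372, -0.0, 1.684, -0.103], 'qvel': [0.001, -0.001, -0.004, -0.0, -0.0, -0.001], 'tau': [0.004, -34.125, -30.33, 0.072, 0.03, -0.0], 'eef_pos': [0.243, -0.493, 0.17], 'tcp_rot': [-3.058, -0.712, 0.0], 'force': [0.393, -0.255, 0.552], 'ft_torque': [-0.016, 0.021, -0.006], 'finger_force': 0.0, 'gripper_width': 0.999}
```

View pics/top0.png

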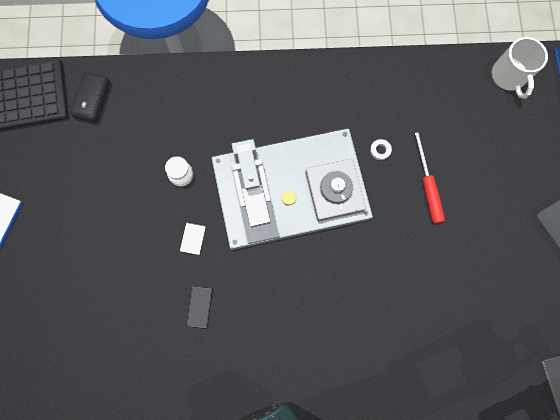

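View pics/scene0.png

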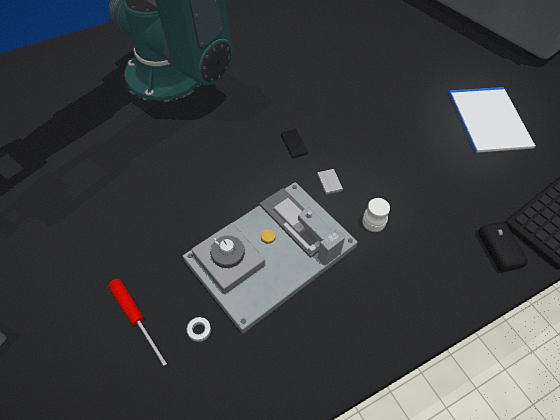

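The top view shows the stage with plate corners near (213,158), (347,129), (371,217) and (232,248), and the coupon in the channel at (258,209). The spare is at (193,239) and the black look-alike at (200,307). The knob is at (338,185). Next I fit the stage pose from depth and take an enlarged crop.

```bash
cat > h.py <<'E'
from plant import *
import cv2,numpy as np
def world(n,d):
    c=camera_params(n);v,u=np.mgrid[:420,:560]
    P=np.stack([(u-c["cx"])/c["fx"]*d,(v-c["cy"])/c["fy"]*d,d],-1)
    return (P-c["t"])@c["R"]
def proj(n,X):
    c=camera_params(n);Y=np.atleast_2d(X)@c["R"].T+c["t"]
    return Y[:,:2]/Y[:,2:]*[c["fx"],c["fy"]]+[c["cx"],c["cy"]]
def m2w(pose,m):  # mm machine -> world m
    x,y,a=pose;m=np.atleast_2d(m)/1000
    return np.c_[x+m[:,0]*np.cos(a)-m[:,1]*np.sin(a),y+m[:,0]*np.sin(a)+m[:,1]*np.cos(a),m[:,2]]
E
python3 - <<'E'
from h import *
for n,box in(("top",(205,120,385,255)),("scene",(175,175,365,335))):
    f=np.load(n+"0.npz");W=world(n,f["d"]);x0,y0,x1,y1=box
    w=W[y0:y1,x0:x1].reshape(-1,3);z=w[:,2]
    pl=w[(z>.018)&(z<.032)]; tb=w[(z<.012)&(z>-.012)]
    r=cv2.minAreaRect(w[(z>.018)][:,:2].astype(np.float32)*1000)
    print(n,"plate z",np.median(pl[:,2]),"table z",np.median(tb[:,2]),r)
# corner refine by pixels, top & scene jointly
from scipy.optimize import least_squares
C=np.array([[100,150,25],[100,-150,25],[-100,-150,25],[-100,150,25]])
obs={"top":[[213,157],[349,129],[371,217],[231,248]]}
K=[-30,-85,90]
g=lambda p:np.concatenate([(proj("top",m2w(p,C))-obs["top"]).ravel()])
s=least_squares(g,[.6,-.05,.15]);p=s.x;print(p,np.round(s.fun,1))
np.save("pose.npy",p)
for n in("top","scene"):
  im=np.load(n+"0.npz")["p"]
  x0,y0=(205,120) if n=="top" else (175,175)
  im=cv2.resize(im[y0:y0+140,x0:x0+185],None,fx=4,fy=4,interpolation=cv2.INTER_CUBIC)
  for m in[*C.tolist(),K,[55,80,48],[-90,80,33],[1,80,88],[18,80,103],[-85,-35,55],[-30,-30,55]]:
    q=(proj(n,m2w(p,m))[0]-[x0,y0]+.5)*4;cv2.drawMarker(im,tuple(int(i) for i in q),(0,0,255),0,12,1)
  cv2.imwrite(f"pics/{n}1.png",im)
E
```

```text
top plate z 0.02528022945858785 table z 0.00022396846991004984 ((557.331298828125, -59.73091125488281), (353.0081787109375, 364.9923095703125), 10.335978507995605)
scene plate z 0.025077216868728658 table z 0.0001953069908886407 ((718.4365234375, -123.90509033203125), (321.7063293457031, 639.5897827148438), 40.55159378051758)
[ 0.62505515 -0.01637748  0.17486322] [-1.5 -0.7  0.4 -1.   2.1  0.8 -1.   0.6]
```

View pics/top1.png

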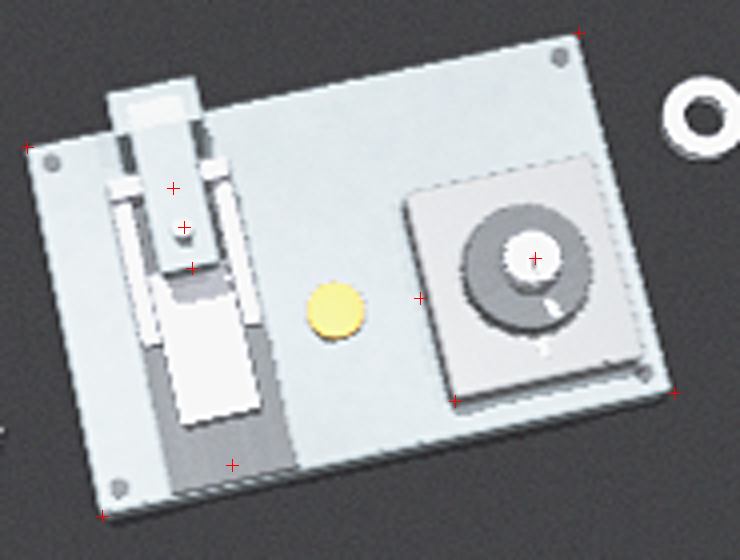

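View pics/scene1.png

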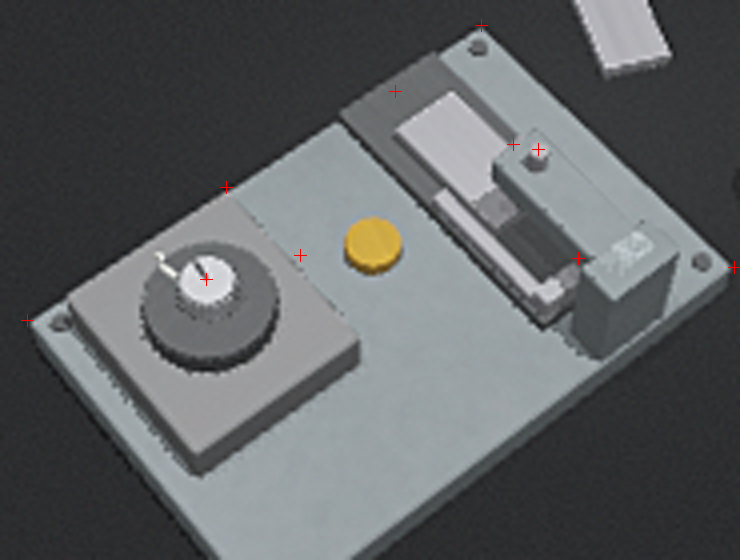

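The overlay fits in both views: plate corners, knob top, arm and spindle markers all land within about 2 mm. The candidates for the coupon are:
- **(258,209), light, in the channel:** this is the coupon. It lies in the stage's channel, with its back end between the rails.
- **(193,239), light, on the bench:** this is the spare.
- **(200,307), black, on the bench:** this is the look-alike.

The enlarged crop confirms the choice. Next I compute the coupon pose and the moves.

```bash
python3 - <<'E'
from h import *
p=np.load("pose.npy");c=camera_params("top")
def px2m(u,v,z):
    r=np.array([(u-c["cx"])/c["fx"],(v-c["cy"])/c["fy"],1])@c["R"];o=-c["t"]@c["R"]
    X=o+r*(z/1000-o[2])/r[2];d=X[:2]-p[:2];a=p[2];return np.round([1e3*(d@[np.cos(a),np.sin(a)]),1e3*(d@[-np.sin(a),np.cos(a)])],1)
q=lambda u,v:(205+u/4-.5,120+v/4-.5)
for n,(u,v,z) in dict(cf1=(184,425,43),cf2=(261,406,43),railfrontL=(152,345,40),railfrontR=(252,325,40),floorL=(172,493,33),floorR=(298,466,33),stopL=(112,198,48),stopR=(228,174,48),knob=(533,257,90),ring=(527,270,72),mark=(552,308,72),disc=(336,310,35)).items(): print(n,px2m(*q(u,v),z))
s=get_state();e=s["eef_pos"];a=p[2]
def tm(w): d=np.array(w[:2])-p[:2];return 1e3*np.array([d@[np.cos(a),np.sin(a)],d@[-np.sin(a),np.cos(a)]])
print("tcp machine",tm(e),e, "knob w",m2w(p,[-30,-85,90]))
E
```

```text
cf1 [-66.   99.9]
cf2 [-64.7  60. ]
railfrontL [-21.6 107.4]
railfrontR [-22.2  55.4]
floorL [-96.9 112.8]
floorR [-97.   47.8]
stopL [ 56.5 111.9]
stopR [56.5 51.1]
knob [-28.8 -84. ]
ring [-30.7 -82.8]
mark [-52.2 -90.3]
disc [-22.5  11.4]
tcp machine [-459.25353557 -402.70831066] [ 0.24286562 -0.49284255  0.17043369] knob w [[ 0.61030038 -0.10530046  0.09      ]]
```

>>> {"api": "servo_tool", "payload": {"rows": [[[-1,0,0,0,0,0,8.1],[-1,0,0,0,0,0,8.1],[-1,3.7,-4.8,0,0,0,0],[-1,3.7,-4.8,0,0,0,0],[-1,3.7,-4.8,0,0,0,0],[-1,3.7,-4.8,0,0,0,0],[-1,3.7,-4.8,0,0,0,0],[-1,3.7,-4.8,0,0,0,0],[-1,3.7,-4.8,0,0,0,0],[-1,3.7,-4.8,0,0,0,0]]]}}

```text
time_s: 1.35
eef_pos: [0.468, -0.0618, 0.1711]
tcp_rot: [3.129, 0.275, -0.0]
force: [1.2, -0.1, 0.7]
gripper_width: 0.006
finger_force: 0.0
```

```bash
cat >> h.py <<'E'
from scipy.spatial.transform import Rotation as Ro
def where():
    p=np.load("pose.npy");s=get_state();e=np.array(s["eef_pos"]);a=p[2];d=e[:2]-p[:2]
    X=Ro.from_rotvec(s["tcp_rot"]).as_matrix()
    print("t",round(s["time_s"],2),"tcp mach mm",np.round(1e3*np.array([d@[np.cos(a),np.sin(a)],d@[-np.sin(a),np.cos(a)],e[2]]),1),"yaw-rel deg",round(np.degrees(np.arctan2(X[1,0],X[0,0])-a),2),"zax",np.round(X[:,2],3),"F",np.round(s["force"],1),"T",np.round(s["ft_torque"],3),"q6",round(s["q"][5],3),"w",s["gripper_width"])
E
python3 -c "from h import *;where()"
```

```text
t 1.35 tcp mach mm [-162.5  -17.4  171.1] yaw-rel deg 0.01 zax [-0. -0. -1.] F [ 1.2 -0.1  0.7] T [-0.015 -0.006  0.004] q6 1.145 w 0.0055075169012312715
```

>>> {"api": "servo_tool", "payload": {"rows": [[[-1,3.8,-4.9,0,0,0,0],[-1,3.8,-4.9,0,0,0,0],[-1,0,0,4,0,0,0],[-1,0,0,4,0,0,0],[-1,0,0,3.4,0,0,0],[-1,0,0,1,0,0,0],[-1,0,0,0.8,0,0,0],[-1,0,0,0,0,0,0]]]}}

```text
time_s: 2.35
eef_pos: [0.526, 0.0459, 0.0402]
tcp_rot: [3.129, 0.274, 0.002]
force: [-0.5, 1.1, 0.7]
gripper_width: 0.003
finger_force: 0.0
```

```bash
python3 - <<'E'
from h import *
where()
p,d=grab_frame("scene");q=proj("scene",m2w(np.load("pose.npy"),[-60,80,40]))[0].astype(int);print(q)
x,y=q-[60,50];cv2.imwrite("pics/s2.png",cv2.resize(p[max(y,0):y+100,x:x+130],None,fx=5,fy=5,interpolation=cv2.INTER_CUBIC))
E
```

```text
t 2.35 tcp mach mm [-86.7  78.6  40.2] yaw-rel deg 0.0 zax [ 0.001 -0.    -1.   ] F [-0.5  1.1  0.7] T [ 0.034  0.014 -0.024] q6 1.376 w 0.00343323722538364
[282 204]
```

View pics/s2.png

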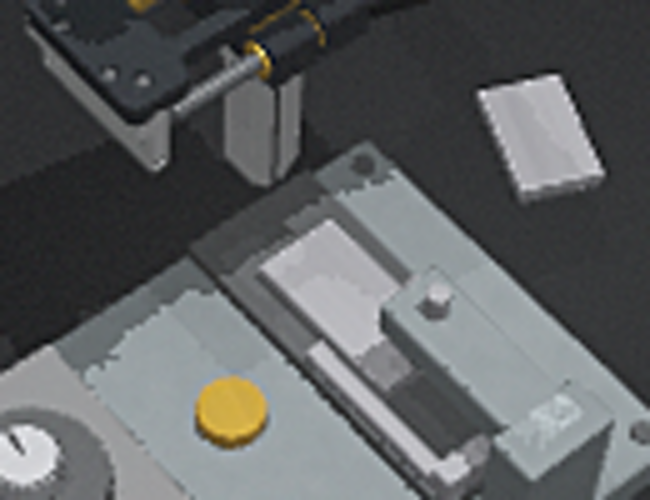

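```bash
python3 - <<'E'
from h import *
P=np.load("pose.npy")
for m in([-86.7,78.6,40],[-86.7,78.6,60],[-65,60,43],[-65,100,43]):print(m,((proj("scene",m2w(P,m))[0]-[222,154])*5).round())
E
```

```text
[-86.7, 78.6, 40] [260. 214.]
[-86.7, 78.6, 60] [261. 187.]
[-65, 60, 43] [258. 265.]
[-65, 100, 43] [331. 217.]
```

```bash
python3 - <<'E'
from h import *
p,d=grab_frame("scene");W=world("scene",d);P=np.load("pose.npy");a=P[2]
x,y=274,190
for v in range(182,206,2):
    w=W[v,x-4:x+5:2];dd=w[:,:2]-P[:2]
    print(v,[tuple(np.round([1e3*(k@[np.cos(a),np.sin(a)]),1e3*(k@[-np.sin(a),np.cos(a)]),1e3*z]).astype(int)) for k,z in zip(dd,w[:,2])], p[v,x].tolist())
where()
E
```

```text
182 [(np.int64(-85), np.int64(66), np.int64(104)), (np.int64(-78), np.int64(64), np.int64(113)), (np.int64(-78), np.int64(70), np.int64(109)), (np.int64(-78), np.int64(76), np.int64(103)), (np.int64(-78), np.int64(80), np.int64(100))] [104, 105, 102]
184 [(np.int64(-84), np.int64(65), np.int64(99)), (np.int64(-80), np.int64(66), np.int64(103)), (np.int64(-78), np.int64(71), np.int64(101)), (np.int64(-78), np.int64(76), np.int64(97)), (np.int64(-77), np.int64(80), np.int64(94))] [105, 106, 104]
186 [(np.int64(-84), np.int64(65), np.int64(92)), (np.int64(-80), np.int64(66), np.int64(96)), (np.int64(-78), np.int64(70), np.int64(94)), (np.int64(-77), np.int64(75), np.int64(92)), (np.int64(-78), np.int64(81), np.int64(86))] [105, 105, 103]
188 [(np.int64(-84), np.int64(65), np.int64(87)), (np.int64(-79), np.int64(66), np.int64(91)), (np.int64(-78), np.int64(71), np.int64(87)), (np.int64(-77), np.int64(75), np.int64(85)), (np.int64(-77), np.int64(81), np.int64(80))] [107, 107, 105]
190 [(np.int64(-130), np.int64(103), np.int64(-1)), (np.int64(-78), np.int64(65), np.int64(85)), (np.int64(-7
[... 1303 characters left out ...]
int64(-79), np.int64(84), np.int64(32))] [71, 70, 68]
202 [(np.int64(-86), np.int64(67), np.int64(33)), (np.int64(-81), np.int64(69), np.int64(36)), (np.int64(-80), np.int64(74), np.int64(32)), (np.int64(-77), np.int64(77), np.int64(33)), (np.int64(-73), np.int64(79), np.int64(35))] [77, 78, 75]
204 [(np.int64(-80), np.int64(63), np.int64(34)), (np.int64(-78), np.int64(66), np.int64(35)), (np.int64(-76), np.int64(70), np.int64(33)), (np.int64(-73), np.int64(73), np.int64(34)), (np.int64(-66), np.int64(73), np.int64(42))] [116, 113, 110]
t 2.45 tcp mach mm [-86.1  78.5  40.9] yaw-rel deg 0.0 zax [ 0.003 -0.    -1.   ] F [ 0.1 -0.4  0.2] T [ 0.019 -0.026  0.004] q6 1.376 w 0.004897254093973637
```

```bash
python3 - <<'E'
from h import *
P=np.load("pose.npy");a=P[2]
p,d=grab_frame("scene");W=world("scene",d);dd=W[...,:2]-P[:2]
mx=1e3*(dd@[np.cos(a),np.sin(a)]);my=1e3*(dd@[-np.sin(a),np.cos(a)]);z=1e3*W[...,2]
M=(abs(mx+86)<60)&(abs(my-79)<110)&(z>50)&(d>0)
for lo in range(50,230,10):
    k=M&(z>=lo)&(z<lo+10)
    if k.sum()>3:print(lo,k.sum(),"x",mx[k].min().round(),mx[k].max().round(),"y",my[k].min().round(),my[k].max().round())
cv2.imwrite("pics/s3.png",cv2.resize(p[60:220,170:370],None,fx=4,fy=4,interpolation=cv2.INTER_CUBIC))
E
```

```text
70 7 x -80.0 -78.0 y 71.0 84.0
80 33 x -95.0 -77.0 y 65.0 89.0
90 47 x -95.0 -77.0 y 64.0 89.0
100 41 x -95.0 -76.0 y 64.0 90.0
110 46 x -96.0 -76.0 y 64.0 89.0
120 48 x -95.0 -76.0 y 64.0 89.0
130 40 x -91.0 -76.0 y 64.0 91.0
140 16 x -95.0 -77.0 y 64.0 71.0
170 103 x -120.0 -53.0 y -3.0 157.0
180 293 x -117.0 -52.0 y -4.0 159.0
190 386 x -121.0 -52.0 y -9.0 164.0
200 278 x -117.0 -52.0 y -12.0 164.0
210 1268 x -121.0 -52.0 y -11.0 167.0
220 149 x -108.0 -62.0 y 60.0 119.0
```

View pics/s3.png

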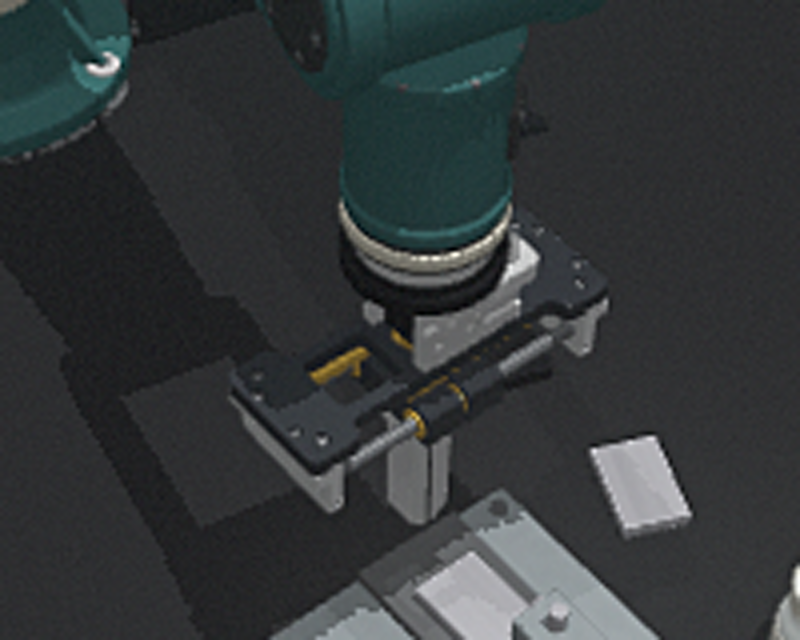

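The crop shows the finger tips at about z = 75 mm, at crop pixel (420,520), and the gripper body at about 172. The state reports the tip at z = 40. x and y agree, so height is in doubt by about 35 mm. I'll test with a short push, which is harmless either way.

>>> {"api": "servo_tool", "payload": {"rows": [[[-1,0.5,0,0,0,0,0],[-1,0.5,0,0,0,0,0],[-1,0.5,0,0,0,0,0],[-1,0.5,0,0,0,0,0],[-1,0,0,0,0,0,0]]]}}

```text
time_s: 3.12
eef_pos: [0.5455, 0.0495, 0.0393]
tcp_rot: [3.129, 0.275, -0.0]
force: [0.3, 0.8, 0.7]
gripper_width: 0.005
finger_force: 0.0
```

```bash
cat >> h.py <<'E'
def cloud(n="scene"):
    P=np.load("pose.npy");a=P[2];p,d=grab_frame(n);W=world(n,d);dd=W[...,:2]-P[:2]
    return p,1e3*(dd@[np.cos(a),np.sin(a)]),1e3*(dd@[-np.sin(a),np.cos(a)]),np.where(d>0,1e3*W[...,2],-1)
def look(cx,cy,n="scene"):
    p,mx,my,z=cloud(n);M=(abs(mx-cx)<25)&(abs(my-cy)<25)&(z>48)&(z<140)
    print("finger tip z",np.sort(z[M])[:6].round(),"n",M.sum())
    P=np.load("pose.npy")
    # coupon: pixels at z~43, bright
    C=(z>39.5)&(z<47)&(abs(my-80)<17)&(mx>-75)&(mx<0)&(p.mean(-1)>125)
    print("coupon bright x range",np.percentile(mx[C],[1,99]).round(1),C.sum())
    return p
E
python3 -c "
from h import *
where();look(-66,78)"
```

```text
t 3.12 tcp mach mm [-66.9  78.8  39.3] yaw-rel deg 0.01 zax [-0. -0. -1.] F [0.3 0.8 0.7] T [-0.017  0.004 -0.007] q6 1.383 w 0.004597938305499828
finger tip z [74. 75. 77. 78. 79. 79.] n 252
coupon bright x range [-63.9  -1. ] 321
```

No force and the coupon did not move, so the tips really are about 34 mm higher than reported. I'll go back and descend by the picture.

>>> {"api": "servo_tool", "payload": {"rows": [[[-1,-1,0,0,0,0,0],[-1,-1.1,0,0,0,0,0],[-1,0,0,1,0,0,0],[-1,0,0,1,0,0,0],[-1,0,0,0.8,0,0,0],[-1,0,0,0,0,0,0]]]}}

```text
time_s: 3.92
eef_pos: [0.5236, 0.0459, 0.0101]
tcp_rot: [-3.129, -0.275, 0.004]
force: [-0.3, -0.3, -0.4]
gripper_width: 0.005
finger_force: 0.0
```

```bash
sed -i 's/z>48)&(z<140)/z>38)\&(z<140)/' h.py; python3 -c "
from h import *
where();look(-95,78);where();look(-95,78,'top')"
```

```text
t 3.92 tcp mach mm [-89.   79.   10.1] yaw-rel deg 0.01 zax [-0.002 -0.    -1.   ] F [-0.3 -0.3 -0.4] T [0.041 0.023 0.011] q6 1.375 w 0.00491418784848817
finger tip z [40. 44. 46. 46. 48. 48.] n 254
coupon bright x range [-65.7  -1.8] 357
t 3.98 tcp mach mm [-88.5  78.8  10.8] yaw-rel deg 0.01 zax [-0.001 -0.    -1.   ] F [0.2 0.4 1.5] T [ 0.013 -0.008  0.04 ] q6 1.375 w 0.005023427364651027
finger tip z [] n 0Traceback (most recent call last):
  File "<string>", line 3, in <module>
    where();look(-95,78);where();look(-95,78,'top')
                                 ~~~~^^^^^^^^^^^^^^
  File "h.py", line 27, in look
    print("coupon bright x range",np.percentile(mx[C],[1,99]).round(1),C.sum())
                                  ~~~~~~~~~~~~~^^^^^^^^^^^^^^
    return _quantile_unchecked(
        a, q, axis, out, overwrite_input, method, keepdims, weights)
    return _ureduce(a,
                    func=_quantile_ureduce_func,
    ...<5 lines>...
                    overwrite_input=overwrite_input,
                    method=method)
    r = func(a, **kwargs)
    result = _quantile(arr,
                       quantiles=q,
    ...<2 lines>...
                       out=out,
                       weights=wgt)
    slices_having_nans = np.isnan(arr[-1, ...])
                                  ~~~^^^^^^^^^
IndexError: index -1 is out of bounds for axis 0 with size 0
```

>>> {"api": "servo_tool", "payload": {"rows": [[[-1,0,0,0.3,0,0,0],[-1,0,0,0.3,0,0,0],[-1,0,0,0.1,0,0,0],[-1,0,0,0,0,0,0],[-1,0,0,0,0,0,0]]]}}

```text
time_s: 4.65
eef_pos: [0.5246, 0.0458, 0.0046]
tcp_rot: [3.129, 0.275, 0.0]
force: [0.2, 0.2, 0.0]
gripper_width: 0.007
finger_force: 0.0
```

>>> {"api": "servo_tool", "payload": {"rows": [[[-1,0,0,0.1,0,0,0],[-1,0,0,0.1,0,0,0],[-1,0,0,0,0,0,0]]]}}

```text
time_s: 5.03
eef_pos: [0.5244, 0.0458, 0.0023]
tcp_rot: [3.13, 0.275, -0.0]
force: [0.6, 0.8, 0.2]
gripper_width: 0.001
finger_force: 0.0
```

```bash
python3 -c "
from h import *
where();look(-95,78);where()"
```

```text
t 5.03 tcp mach mm [-88.3  78.8   2.3] yaw-rel deg 0.01 zax [-0. -0. -1.] F [0.6 0.8 0.2] T [ 0.03  -0.007 -0.004] q6 1.375 w 0.0014739380401078746
finger tip z [38. 40. 41. 42. 42. 42.] n 257
coupon bright x range [-66.3  -0.5] 361
t 5.08 tcp mach mm [-88.3  78.8   2.4] yaw-rel deg 0.01 zax [-0. -0. -1.] F [0.3 1.2 0.3] T [ 0.045  0.011 -0.05 ] q6 1.375 w 0.0032269595530917687
```

>>> {"api": "servo_tool", "payload": {"rows": [[[-1,0.6,0,0,0,0,0],[-1,0.6,0,0,0,0,0],[-1,0.4,0,0,0,0,0],[-1,0.4,0,0,0,0,0],[-1,0.4,0,0,0,0,0]]]}}

```text
time_s: 5.7
eef_pos: [0.5482, 0.0501, 0.0024]
tcp_rot: [3.129, 0.275, -0.001]
force: [-0.8, -0.5, 1.3]
gripper_width: 0.005
finger_force: 0.7
```

```bash
python3 -c "
from h import *
where();look(-70,78)"
```

```text
t 5.7 tcp mach mm [-64.1  78.8   2.4] yaw-rel deg 0.01 zax [-0. -0. -1.] F [-0.8 -0.5  1.3] T [-0.005  0.295  0.023] q6 1.384 w 0.00539265266393295
finger tip z [39. 39. 39. 39. 40. 40.] n 324
coupon bright x range [-53.9  -1.2] 264
```

>>> {"api": "servo_tool", "payload": {"rows": [[[-1,0.6,0,0,0,0,0],[-1,0.6,0,0,0,0,0],[-1,0.6,0,0,0,0,0],[-1,0.4,0,0,0,0,0],[-1,0.3,0,0,0,0,0],[-1,0.2,0,0,0,0,0],[-1,0,0,0,0,0,0]]]}}

```text
time_s: 6.62
eef_pos: [0.5751, 0.0548, 0.0026]
tcp_rot: [3.13, 0.275, 0.001]
force: [-0.5, -0.3, -0.3]
gripper_width: 0.006
finger_force: 0.0
```

>>> {"api": "servo_tool", "payload": {"rows": [[[-1,0.1,0,0,0,0,0],[-1,0.1,0,0,0,0,0],[-1,0.1,0,0,0,0,0]]]}}

```text
time_s: 7.0
eef_pos: [0.5776, 0.0552, 0.0026]
tcp_rot: [3.129, 0.275, -0.0]
force: [-1.0, -1.1, 1.4]
gripper_width: 0.008
finger_force: 0.7
```

>>> {"api": "servo_tool", "payload": {"rows": [[[-1,0.1,0,0,0,0,0],[-1,0,0,0,0,0,0]]]}}

```text
time_s: 7.25
eef_pos: [0.5781, 0.0553, 0.0026]
tcp_rot: [3.129, 0.275, -0.002]
force: [-4.2, -0.6, 2.9]
gripper_width: 0.005
finger_force: 1.9
```

```bash
python3 -c "
from h import *
where();look(-35,78)"
```

```text
t 7.25 tcp mach mm [-33.8  78.7   2.6] yaw-rel deg 0.01 zax [-0.001 -0.    -1.   ] F [-4.2 -0.6  2.9] T [-0.122  0.779 -0.035] q6 1.394 w 0.004901467497723565
finger tip z [39. 39. 39. 39. 39. 39.] n 338
coupon bright x range [-23.8  -4.1] 52
```

>>> {"api": "servo_tool", "payload": {"rows": [[[-1,0.1,0,0,0,0,0],[-1,0,0,0,0,0,0]]]}}

```text
time_s: 7.55
eef_pos: [0.578, 0.0553, 0.0025]
tcp_rot: [3.129, 0.275, -0.005]
force: [-6.7, -1.9, 4.5]
gripper_width: 0.008
finger_force: 3.4
```

>>> {"api": "servo_tool", "payload": {"rows": [[[-1,0.1,0,0,0,0,0],[-1,0,0,0,0,0,0],[-1,0,0,0,0,0,0]]]}}

```text
time_s: 7.92
eef_pos: [0.578, 0.0553, 0.0025]
tcp_rot: [3.129, 0.275, -0.009]
force: [-9.2, -1.2, 6.6]
gripper_width: 0.003
finger_force: 4.5
```

```bash
python3 -c "
from h import *
where()"
```

```text
t 7.92 tcp mach mm [-33.9  78.8   2.5] yaw-rel deg 0.01 zax [-0.005 -0.001 -1.   ] F [-9.2 -1.2  6.6] T [-0.292  1.704  0.025] q6 1.394 w 0.002838522731521621
```

The coupon is against the rigid stop: force rises with no further motion. I'll back off and touch the channel floor lightly to calibrate height for the knob grasp.

>>> {"api": "servo_tool", "payload": {"rows": [[[-1,-1,0,0,0,0,0],[-1,-2,0,0,0,0,0],[-1,-1,0,0,0,0,0],[-1,0,0,0.15,0,0,0],[-1,0,0,0.1,0,0,0],[-1,0,0,0,0,0,0]]]}}

```text
time_s: 8.68
eef_pos: [0.5417, 0.0489, -0.0001]
tcp_rot: [3.129, 0.275, 0.001]
force: [0.2, -1.0, 0.5]
gripper_width: 0.003
finger_force: 0.0
```

>>> {"api": "servo_tool", "payload": {"rows": [[[-1,0,0,0.1,0,0,0],[-1,0,0,0,0,0,0]]]}}

```text
time_s: 8.93
eef_pos: [0.5418, 0.0489, -0.0006]
tcp_rot: [3.129, 0.275, 0.002]
force: [0.4, 0.4, 1.6]
gripper_width: 0.003
finger_force: 0.9
```

>>> {"api": "servo_tool", "payload": {"rows": [[[-1,0,0,0.1,0,0,0],[-1,0,0,0,0,0,0]]]}}

```text
time_s: 9.18
eef_pos: [0.5418, 0.0489, -0.0007]
tcp_rot: [3.129, 0.275, 0.002]
force: [-1.5, 1.2, 6.0]
gripper_width: 0.002
finger_force: 3.0
```

>>> {"api": "servo_tool", "payload": {"rows": [[[-1,0,0,0.1,0,0,0],[-1,0,0,0,0,0,0]]]}}

```text
time_s: 9.43
eef_pos: [0.5419, 0.0489, -0.0008]
tcp_rot: [3.129, 0.275, 0.003]
force: [-4.1, 0.6, 10.5]
gripper_width: 0.007
finger_force: 5.0
```

Contact with the floor (z = 33) comes at state z = -0.7, so the offset is +33.7 mm. Next I lift, open the gripper, go over the knob, and pre-turn anticlockwise for range.

>>> {"api": "servo_tool", "payload": {"rows": [[[-1,0,0,-4,0,0,0],[-1,0,0,-4,0,0,0],[1,0,0,-4,0,0,0],[1,1.1,4.1,0,0,0,0],[1,1.1,4.1,0,0,0,0],[1,1.1,4.1,0,0,0,0],[1,1.1,4.1,0,0,0,0],[1,0,0,0,0,0,0]]]}}

```text
time_s: 10.42
eef_pos: [0.6134, -0.1077, 0.1157]
tcp_rot: [3.13, 0.269, -0.002]
force: [0.3, 0.8, -0.6]
gripper_width: 0.604
finger_force: 0.0
```

>>> {"api": "servo_tool", "payload": {"rows": [[[1,0,0,0,0,0,-10],[1,0,0,0,0,0,-10],[1,0,0,0,0,0,-10],[1,0,0,0,0,0,-10],[1,0,0,0,0,0,-10],[1,0,0,0,0,0,-10],[1,0,0,0,0,0,-10],[1,0,0,0,0,0,0],[1,0,0,0,0,0,0]]]}}

```text
time_s: 11.55
eef_pos: [0.6129, -0.1043, 0.1169]
tcp_rot: [-2.408, -2.018, 0.0]
force: [0.6, 0.1, -0.0]
gripper_width: 0.997
finger_force: 0.0
```

```bash
python3 -c "
from h import *
where()
f=np.load('scene0.npz');P=np.load('pose.npy');a=P[2]
W=world('scene',f['d']);dd=W[...,:2]-P[:2];mx=1e3*(dd@[np.cos(a),np.sin(a)]);my=1e3*(dd@[-np.sin(a),np.cos(a)]);z=1e3*W[...,2]
for n in('scene','top'):
  f=np.load(n+'0.npz');W=world(n,f['d']);dd=W[...,:2]-P[:2];mx=1e3*(dd@[np.cos(a),np.sin(a)]);my=1e3*(dd@[-np.sin(a),np.cos(a)]);z=1e3*W[...,2]
  M=(abs(z-90)<4)&(abs(mx+30)<25)&(abs(my+85)<25);print(n,'knob',mx[M].mean(),my[M].mean(),np.median(z[M]),M.sum())
  M=(abs(z-72)<3)&(abs(mx+30)<45)&(abs(my+85)<45);print('ring',(mx[M].min()+mx[M].max())/2,(my[M].min()+my[M].max())/2,np.median(z[M]))
"
```

```text
t 11.55 tcp mach mm [-27.3 -84.5 116.9] yaw-rel deg 69.91 zax [-0.  0. -1.] F [ 0.6  0.1 -0. ] T [-0.079 -0.031 -0.014] q6 -0.084 w 0.9966469602339317
scene knob -28.349316241658716 -85.19308770096613 90.2796581876933 138
ring -29.143055530957227 -84.60222291688359 71.95410482780848
top knob -28.70586960155468 -82.84553964009577 89.90960371439864 132
ring -28.598404315009525 -82.93418750914626 71.9824987262433
```

>>> {"api": "servo_tool", "payload": {"rows": [[[1,-0.05,-0.18,0,0,0,0],[1,0,0,3,0,0,0],[1,0,0,3,0,0,0],[1,0,0,1,0,0,0],[1,0,0,0.2,0,0,0],[1,0,0,0,0,0,0],[1,0,0,0,0,0,0]]]}}

```text
time_s: 12.42
eef_pos: [0.6122, -0.1055, 0.0466]
tcp_rot: [2.404, 2.018, 0.002]
force: [-0.6, 0.0, -0.1]
gripper_width: 0.999
finger_force: 0.0
```

```bash
python3 - <<'E'
from h import *
where()
p,mx,my,z=cloud()
M=(np.hypot(mx+29,my+84)>40)&(np.hypot(mx+29,my+84)<75)&(z>65)&(z<150)
print(np.sort(z[M])[:10].round(),M.sum())
cv2.imwrite("pics/k1.png",cv2.resize(p[180:300,170:310],None,fx=5,fy=5,interpolation=cv2.INTER_CUBIC))
E
```

```text
t 12.43 tcp mach mm [-28.1 -85.5  46.6] yaw-rel deg 70.0 zax [ 0.003 -0.001 -1.   ] F [-0.6  0.  -0.1] T [-0.018 -0.102  0.074] q6 -0.088 w 0.9994410602836316
[80. 80. 81. 84. 84. 84. 84. 85. 85. 85.] 187
```

View pics/k1.png

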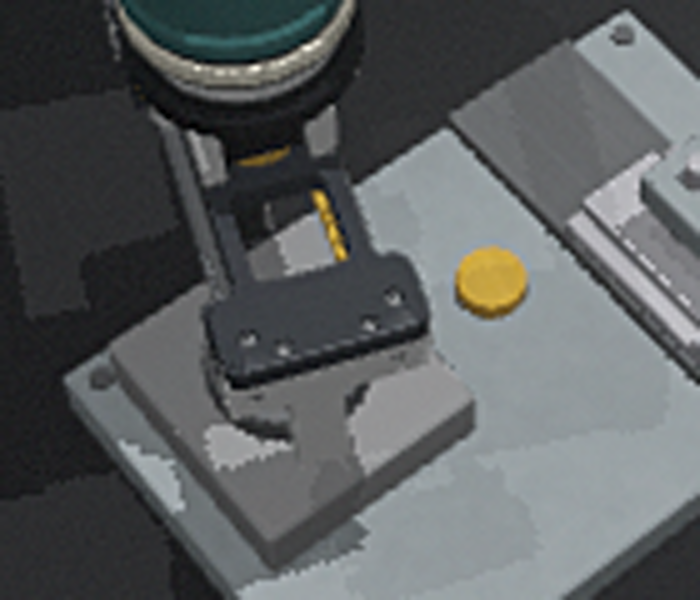

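The crop shows the finger in front of the knob at about (330,420), with the tip at z ≈ 80. That matches state z plus the offset. The coupon is home under the arm. I'll descend 4 mm more and then close.

>>> {"api": "servo_tool", "payload": {"rows": [[[1,0,0.05,0.4,0,0,0],[1,0,0,0,0,0,0],[1,0,0,0,0,0,0]]]}}

```text
time_s: 12.85
eef_pos: [0.6117, -0.1052, 0.0408]
tcp_rot: [-2.406, -2.02, 0.0]
force: [-1.0, -0.3, 0.0]
gripper_width: 0.996
finger_force: 0.0
```

>>> {"api": "servo_tool", "payload": {"rows": [[[-1,0,0,0,0,0,0],[-1,0,0,0,0,0,0],[-1,0,0,0,0,0,0],[-1,0,0,0,0,0,0],[-1,0,0,0,0,0,0],[-1,0,0,0,0,0,0],[-1,0,0,0,0,0,0],[-1,0,0,0,0,0,0]]]}}

```text
time_s: 13.85
eef_pos: [0.6112, -0.1052, 0.041]
tcp_rot: [-2.405, -2.02, 0.001]
force: [-2.3, 0.4, 1.1]
gripper_width: 0.272
finger_force: 30.0
```

```bash
python3 -c "
from h import *
where()"
```

```text
t 13.85 tcp mach mm [-29.1 -85.   41. ] yaw-rel deg 70.01 zax [-0.001  0.    -1.   ] F [-2.3  0.4  1.1] T [0.032 0.271 0.003] q6 -0.088 w 0.2719133856477107
```

>>> {"api": "servo_tool", "payload": {"rows": [[[-1,0,0,0,0,0,3],[-1,0,0,0,0,0,3],[-1,0,0,0,0,0,3]]]}}

```text
time_s: 14.22
eef_pos: [0.611, -0.1052, 0.041]
tcp_rot: [-2.557, -1.823, 0.002]
force: [-2.5, -0.7, 1.2]
gripper_width: 0.266
finger_force: 30.0
```

```bash
python3 -c "
from h import *
where()"
```

```text
t 14.22 tcp mach mm [-29.3 -85.   41. ] yaw-rel deg 60.96 zax [-0.002  0.    -1.   ] F [-2.5 -0.7  1.2] T [0.033 0.407 0.288] q6 0.07 w 0.2655248084325952
```

>>> {"api": "servo_tool", "payload": {"rows": [[[-1,0,0,0,0,0,2],[-1,0,0,0,0,0,2]]]}}

```text
time_s: 14.48
eef_pos: [0.6109, -0.1051, 0.041]
tcp_rot: [-2.619, -1.732, 0.002]
force: [-3.3, 0.9, 2.8]
gripper_width: 0.268
finger_force: 30.0
```

```bash
python3 -c "
from h import *
where()"
```

```text
t 14.47 tcp mach mm [-29.4 -84.9  41. ] yaw-rel deg 56.94 zax [-0.002  0.    -1.   ] F [-3.3  0.9  2.8] T [0.101 0.821 0.231] q6 0.141 w 0.2683167025036403
```

```bash
cat >> h.py <<'E'
def meas(k=5):
    T=[]
    for i in range(k): T.append(get_state()["ft_torque"][2]);grab_frame("top")
    T.append(get_state()["ft_torque"][2]);print("Tz",np.round(np.mean(T),3),"+-",np.round(np.std(T)/len(T)**.5,3));where()
E
python3 -c "
from h import *
meas()"
```

```text
Tz 0.176 +- 0.015
t 14.72 tcp mach mm [-29.4 -84.9  40.9] yaw-rel deg 57.02 zax [-0.002  0.    -1.   ] F [-5.9  0.   3.2] T [0.169 0.943 0.127] q6 0.139 w 0.26875382231255857
```

>>> {"api": "servo_tool", "payload": {"rows": [[[-1,0,0,0,0,0,2],[-1,0,0,0,0,0,2],[-1,0,0,0,0,0,2]]]}}

```text
time_s: 15.1
eef_pos: [0.6108, -0.105, 0.0409]
tcp_rot: [-2.706, -1.594, 0.003]
force: [-5.2, 0.9, 3.6]
gripper_width: 0.271
finger_force: 30.0
```

```bash
python3 -c "
from h import *
meas()"
```

```text
Tz 0.22 +- 0.017
t 15.35 tcp mach mm [-29.5 -84.8  41. ] yaw-rel deg 51.03 zax [-0.002  0.    -1.   ] F [-5.4  0.2  3.7] T [0.194 1.012 0.188] q6 0.244 w 0.2695852099598759
```

>>> {"api": "servo_tool", "payload": {"rows": [[[-1,0,0,0,0,0,2],[-1,0,0,0,0,0,2],[-1,0,0,0,0,0,2]]]}}

```text
time_s: 15.72
eef_pos: [0.6106, -0.105, 0.0409]
tcp_rot: [-2.785, -1.45, 0.003]
force: [-5.9, 1.0, 2.9]
gripper_width: 0.266
finger_force: 30.0
```

```bash
python3 -c "
from h import *
meas()"
```

```text
Tz 0.201 +- 0.007
t 15.97 tcp mach mm [-29.6 -84.7  40.9] yaw-rel deg 45.03 zax [-0.002  0.001 -1.   ] F [-5.7  0.5  2.7] T [0.164 1.083 0.199] q6 0.348 w 0.2673875808954903
```

>>> {"api": "servo_tool", "payload": {"rows": [[[-1,0,0,0,0,0,2],[-1,0,0,0,0,0,2]]]}}

```text
time_s: 16.23
eef_pos: [0.6105, -0.1049, 0.041]
tcp_rot: [-2.834, -1.352, 0.003]
force: [-5.9, 0.7, 3.5]
gripper_width: 0.266
finger_force: 30.0
```

```bash
cat >> h.py <<'E'
def mv():
    s=get_state();a=np.load("pose.npy")[2];X=Ro.from_rotvec(s["tcp_rot"]).as_matrix()
    print("yaw",round(np.degrees(np.arctan2(X[1,0],X[0,0])-a),2),"Tz",round(s["ft_torque"][2],3),"tau6",round(s["tau"][5],3),"F",np.round(s["force"],1),"w6",round(s["qvel"][5],3))
E
python3 -c "
from h import *
mv()"
```

```text
yaw 40.98 Tz 0.285 tau6 0.034 F [-5.9  0.7  3.5] w6 0.276
```

>>> {"api": "servo_tool", "payload": {"rows": [[[-1,0,0,0,0,0,2],[-1,0,0,0,0,0,2]]]}}

```text
time_s: 16.48
eef_pos: [0.6105, -0.1048, 0.0409]
tcp_rot: [-2.879, -1.252, 0.003]
force: [-5.9, 1.1, 3.9]
gripper_width: 0.27
finger_force: 30.0
```

```bash
python3 -c "
from h import *
mv()"
```

```text
yaw 36.98 Tz 0.323 tau6 0.034 F [-5.9  1.1  3.9] w6 0.277
```

>>> {"api": "servo_tool", "payload": {"rows": [[[-1,0,0,0,0,0,2],[-1,0,0,0,0,0,2]]]}}

```text
time_s: 16.73
eef_pos: [0.6104, -0.1048, 0.0409]
tcp_rot: [-2.921, -1.151, 0.004]
force: [-6.7, 1.2, 3.8]
gripper_width: 0.268
finger_force: 30.0
```

```bash
python3 -c "
from h import *
mv()"
```

```text
yaw 32.98 Tz 0.237 tau6 0.034 F [-6.7  1.2  3.8] w6 0.276
```

>>> {"api": "servo_tool", "payload": {"rows": [[[-1,0,0,0,0,0,2],[-1,0,0,0,0,0,2]]]}}

```text
time_s: 16.98
eef_pos: [0.6104, -0.1047, 0.0409]
tcp_rot: [-2.96, -1.048, 0.004]
force: [-6.5, 1.8, 3.3]
gripper_width: 0.264
finger_force: 30.0
```

```bash
python3 -c "
from h import *
mv()"
```

```text
yaw 28.98 Tz 0.217 tau6 0.034 F [-6.5  1.8  3.3] w6 0.277
```

>>> {"api": "servo_tool", "payload": {"rows": [[[-1,0,0,0,0,0,2],[-1,0,0,0,0,0,2]]]}}

```text
time_s: 17.23
eef_pos: [0.6103, -0.1046, 0.0409]
tcp_rot: [-2.994, -0.944, 0.004]
force: [-7.0, 2.2, 3.4]
gripper_width: 0.269
finger_force: 30.0
```

```bash
python3 -c "
from h import *
mv()"
```

```text
yaw 24.98 Tz 0.25 tau6 0.034 F [-7.   2.2  3.4] w6 0.277
```

>>> {"api": "servo_tool", "payload": {"rows": [[[-1,0,0,0,0,0,2],[-1,0,0,0,0,0,2]]]}}

```text
time_s: 17.48
eef_pos: [0.6102, -0.1045, 0.041]
tcp_rot: [-3.025, -0.839, 0.004]
force: [-6.1, 1.7, 4.1]
gripper_width: 0.268
finger_force: 30.0
```

```bash
python3 -c "
from h import *
mv()"
```

```text
yaw 20.99 Tz 0.243 tau6 0.034 F [-6.1  1.7  4.1] w6 0.276
```

Still the free drag, about 0.26 N m. I'll continue.

>>> {"api": "servo_tool", "payload": {"rows": [[[-1,0,0,0,0,0,2],[-1,0,0,0,0,0,2]]]}}

```text
time_s: 17.73
eef_pos: [0.6102, -0.1045, 0.0409]
tcp_rot: [-3.053, -0.733, 0.005]
force: [-6.3, 2.6, 3.6]
gripper_width: 0.265
finger_force: 30.0
```

```bash
python3 -c "
from h import *
mv()"
```

```text
yaw 16.99 Tz 0.308 tau6 0.054 F [-6.3  2.6  3.6] w6 0.275
```

>>> {"api": "servo_tool", "payload": {"rows": [[[-1,0,0,0,0,0,2],[-1,0,0,0,0,0,2]]]}}

```text
time_s: 17.98
eef_pos: [0.6101, -0.1043, 0.0409]
tcp_rot: [-3.076, -0.626, 0.005]
force: [-6.4, 1.1, 5.2]
gripper_width: 0.268
finger_force: 30.0
```

```bash
python3 -c "
from h import *
mv()"
```

```text
yaw 13.0 Tz 0.295 tau6 0.091 F [-6.4  1.1  5.2] w6 0.276
```

>>> {"api": "servo_tool", "payload": {"rows": [[[-1,0,0,0,0,0,2],[-1,0,0,0,0,0,2]]]}}

```text
time_s: 18.23
eef_pos: [0.6101, -0.1042, 0.0409]
tcp_rot: [-3.096, -0.519, 0.005]
force: [-7.5, 2.7, 3.7]
gripper_width: 0.268
finger_force: 30.0
```

```bash
python3 -c "
from h import *
mv()"
```

```text
yaw 9.01 Tz 0.37 tau6 0.128 F [-7.5  2.7  3.7] w6 0.277
```

The joint-6 torque is noise-free and shows the knee. Drag has risen 0.094 N m, which is about 8 N, with first touch near yaw 19°. I'll turn another 3°.

>>> {"api": "servo_tool", "payload": {"rows": [[[-1,0,0,0,0,0,1.5],[-1,0,0,0,0,0,1.5]]]}}

```text
time_s: 18.48
eef_pos: [0.6101, -0.1042, 0.0409]
tcp_rot: [-3.109, -0.438, 0.005]
force: [-6.5, 2.9, 4.6]
gripper_width: 0.274
finger_force: 30.0
```

```bash
python3 -c "
from h import *
mv()"
```

```text
yaw 6.03 Tz 0.36 tau6 0.212 F [-6.5  2.9  4.6] w6 0.207
```

Corrected for joint speed, the drag is about 0.388 N m, or about 10 N. The turn past touch gives about 11 N, which agrees. I'll release and lift.

>>> {"api": "servo_tool", "payload": {"rows": [[[-1,0,0,0,0,0,0],[1,0,0,0,0,0,0],[1,0,0,0,0,0,0],[1,0,0,0,0,0,0],[1,0,0,0,0,0,0],[1,0,0,0,0,0,0],[1,0,0,0,0,0,0],[1,0,0,-3,0,0,0],[1,0,0,-5,0,0,0],[1,0,0,-3,0,0,0]]]}}

```text
time_s: 19.73
eef_pos: [0.6127, -0.1055, 0.1541]
tcp_rot: [3.109, 0.438, 0.006]
force: [-0.3, -0.4, -0.5]
gripper_width: 0.999
finger_force: 0.0
```

>>> {"api": "servo_tool", "payload": {"rows": [[[1,-5,2,0,0,0,0],[1,-5,2,0,0,0,0],[1,-5,2,0,0,0,0],[1,-5,2,0,0,0,0],[1,0,0,0,0,0,0],[1,0,0,0,0,0,0]]]}}

```text
time_s: 20.48
eef_pos: [0.442, -0.2373, 0.1512]
tcp_rot: [3.111, 0.437, 0.002]
force: [-0.5, 0.8, 0.6]
gripper_width: 1.0
finger_force: 0.0
```

```bash
python3 - <<'E'
from h import *
where()
p,d=grab_frame("top");a=np.load("top0.npz")["p"]
f=lambda i:cv2.resize(i[120:255,205:385],None,fx=4,fy=4,interpolation=cv2.INTER_CUBIC)
cv2.imwrite("pics/end.png",f(p))
E
```

```text
t 20.48 tcp mach mm [-218.7 -185.7  151.2] yaw-rel deg 5.99 zax [ 0.001  0.    -1.   ] F [-0.5  0.8  0.6] T [ 0.02  -0.011 -0.057] q6 0.685 w 1.000319381696159
```

View pics/end.png

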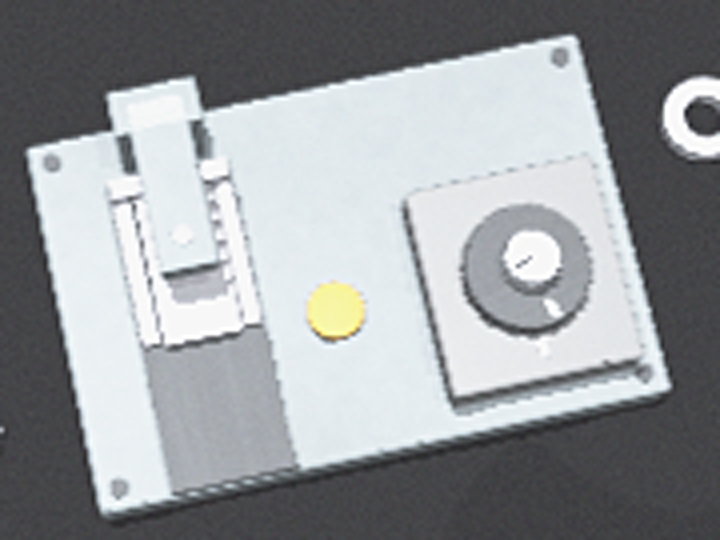

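The coupon's front edge sits at the rail fronts (200,338), so it is home. The ring mark is still at (552,307). The knob line, at (522,264), has turned about 65°, matching the tool's turn, and the bystanders in view have not moved.

```bash
python3 -c "
from plant import *
print(hand_in())"
```

```text
the job is handed in; nothing more can be done
None
```

The job is handed in, and no verdict came back: the coupon is home against the stop, the foot holds it with about 10 N (estimated from knob drag and turn past touch), and the ring mark is unmoved in the last picture.

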